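Drive a gib key home and hang the drift on its balancer

ROBOT

A 6-joint arm with a two-finger parallel gripper is mounted at the origin on the work surface. World frame = base frame: x ahead of the robot, y to its left, z up, the work surface at z = 0. Lengths are in m, angles in rad, forces in N, time in s.
With the tool pointing down it reaches from about 0.35 to 0.775 m from the base axis. Payload 7.3 kg.
Tool frame: the origin (TCP) lies midway between the tips of the shut fingers; the grasp point (between the pads) lies 19 mm behind it; z points along the fingers, y is the line along which they close (so a half turn about z gives the same grasp; the last joint's range is limited). The gripper opens to 92 mm and grips with 3 to 60 N. Pads are 19 mm wide; open, the fingers measure 130 mm over their backs; the gripper's body (75 mm by 190 mm) begins 47 mm behind the grasp point.
Start: joints at [1.073, 0.342, 1.524, -0, 1.275, -0.146], TCP at [0.181, 0.493, 0.227] pointing down, gripper open.
Joint ranges: [-2.53, 2.53], [-0.77, 2.02], [0.04, 2.7], [-1, 4.14], [0.28, 2.66], [-3.11, 3.11]. Speed limits (rad/s): [2.57, 2.57, 3.14, 3.14, 3.14, 3.14].

INTERFACE

Orientations are given as [roll, pitch, yaw] about the fixed x, y, z axes, in that order (R = Rz(yaw) Ry(pitch) Rx(roll)).
In Python, from cell import robot, read_camera, camera_params, nets gives the robot as it stands. The module is installed in compiled form; this text tells all that it offers.
- The arm moves only by the tool step_arm, never from a script. Its argument "steps" is a list of rows, each an object of numbers: "x", "y", "z": the shift along the tool's x, y, z as a fraction of full scale; "rx", "ry", "rz": the turn, a rotation vector about the tool's x, y, z as a fraction of full scale; "claw": the opening, from -1 (shut) to 1 (fully open). In form: [{"x": .., "y": .., "z": .., "rx": .., "ry": .., "rz": .., "claw": ..}, ...]. A call has 1 to 12 rows; each row is the pose to reach, as a shift and turn from the pose commanded when the call began, along the tool's axes at that moment; what a row does not reach only later rows make up. Full scale, the value 1, is 750 mm for a shift and pi/4 rad for a turn. A row lasts 1/12 s, in which the tool goes at most 41.7 mm and 7.16 degrees, less where a joint would pass 70% of its speed; a pose out of reach is approached as far as the arm can. A call with a number of a shift or a turn outside -1 to 1 is refused whole. A call with a gripper value outside its range is refused whole. The fingers move at their own pace and stop on an object; "squeeze" is the grip in N (left out, the last holds). Time passes only in rows, so rows that repeat a pose let the fingers close. It gives the time, the measured TCP pose, the force, the opening and the grip force at its end, in the units of the state.
- robot.observe(): the state, without advancing time (a new reading comes with each control period).
- read_camera(name): name is "scene" or "top"; returns (picture, depth): 420x560x3 uint8, blue, green, red; 420x560 float32, m along the optical axis (not along the pixel's ray), 0 where there is no reading.
- camera_params(name): a dict with "fx", "fy", "cx", "cy" (pixels), "R" (3x3) and "t" (3): a world point X has camera coordinates R X + t. Camera axes: x right, y down, z forward; pixel columns grow to the right and rows downward; lengths in m; the calibration is good to about 2 mm. A picture is of the moment at which its call begins. camera_params takes no time and is no camera call.
- robot.hand_in(): hands the job in; it is judged then, once.
Trained networks look in the newest picture that a camera, given by its name, has taken for a name from the list of things; names that differ only in an ending like _2 or _b are one class to them, and where a whole thing is asked for, a point or a joint stands for the part that bears it (a point fixed in the world has none). Each returns a list of dicts, best first, with "conf" (0 to 1); they miss things now and then, are a little off and sometimes report something else, mostly with a low value. They report only what shows in the picture. A call takes as long as a camera call. They do not tell look-alikes from the thing itself.
- nets.masks_of(camera, query): "region" (420x560 bool, what is visible of it) and "box" ([left, top, right, bottom] in pixels, round what is visible of it).
- nets.landmark_of(camera, query): "pixel" ([row, column] in pixels: a listed point, or the origin of a listed thing).
The state is a dict: "time": time; "qpos": joint angles; "qvel": joint speeds; "joint_efforts": joint torques, N m; "tool_pos": TCP position; "tool_rot": TCP orientation; "contact_force": force on the tool from outside, world axes, zero at the start; "torque": the same for the moment, N m; "opening": finger opening in m; "grip_force": force on a finger pad.
Only numpy, scipy, OpenCV 4.12 (cv2) and the standard library are available. Lean on these libraries where they do the work, as an engineer would, in place of code of your own. Each camera call takes 0.05 s, during which the arm holds its last target. There are 200 camera calls.

TASK

Take the headed (gib) key from the wooden rack, start it tip-first in the keyway between the pulley hub and the shaft of the leaning gear reducer and let go of it while it still stands proud; then pick up the brass drift and tap the key in with the drift's end until the key's head is down on the hub. Finally hang the drift by its collar in the fork of the spring balancer arm, let it sink and settle while you still hold the drift, and only then let go. Leave the plain keys and the other things on the bench where they are.

Things in the scene. Friction and masses are not known exactly. Their poses are not given: they have to be found in the camera images.
- key: steel gib key upright, tip down, in the wooden rack; the only one with a block head. Shank 55 mm long, 14 wide (its y), tapering in x from 15 mm thick under the head to 6, the last 8 mm chamfered to 4 by 8; head 20 (x) by 28 (y) by 24 high. 0.14 kg. Origin: centre of the tip; z towards the head; the same after a half turn about z. In the rack the tip is 8 mm above the bench; it may lean 3 degrees.
- key_head (a point): point on the key's axis at the underside of its head (55 mm from the tip); this underside comes down on the hub face when the key is home. The head's top is 24 mm further along the key's z.
- hub: dark iron pulley hub (flat face 100 mm across) on the steel shaft (35 mm, end flush) of the blue gear reducer, fixed on an angle stand. Origin: centre of the keyway's mouth in the hub face, about 205 mm above the bench. z: out along the shaft, leaning 28 degrees from vertical to the robot's side; x: radial, uphill, shaft centre at x = -24 mm; y: level.
- keyway (a point): same point as the hub's origin: centre of the keyway's mouth, a rectangle 20 mm (hub y) by 12.4 mm (hub x), 58 mm deep, tapering in x like the key. The key goes in with z along the hub's z and y along the hub's y. It slides freely until its head is about 15 mm off, then wedges: the push needed grows to 8 to 14 N as it comes home. It stays where it is driven.
- drift: brass drift standing upright on the bench, round: brass working end 30 mm across and 55 mm long, then a steel collar 52 mm across (55 to 61 mm up), then a dark grip 24 mm across (61 to 108 mm up). About 0.45 kg, give or take 15 percent. Origin: centre of the flat working end; z towards the grip.
- drift_collar (a point): point on the drift's axis at the underside of its collar, 55 mm above the working end.
- balancer: spring-balanced arm with a fork at its free end. Origin: fork centre, on top of its two tines, 170 mm above the bench when empty; x points to the post. Tines 15 mm wide, 6 thick, 78 long, 38 mm apart, pointing away from the post; the drift's brass end goes down between them from above; the collar lies on them between 5 mm lips (33 mm out) and a 4 mm higher cross bar (30 mm behind).
- balancer_stand: fixed stand of the balancer, arm hinged on its post 250 mm from the fork. The empty arm is level, against its top stop; the fork takes about 1.2 N to start sinking and 1.3 N more per 10 mm, so with the drift it balances 20 to 30 mm lower, and it bounces if the load is let go early. Its origin is on the bench straight below the fork; its x axis points from the fork to the post.
- rack: fixed light wood rack block 150 x 50 x 45 mm with three slots in a row along its x, 50 mm apart; origin at the centre of its underside. The keys' thickness (their x) lies along the row, their width (y) across it.
- plain_key_a: plain parallel key without a head, steel bar 12 x 14 x 60 mm, upright in the rack (origin at its lower end); to be left alone.
- plain_key_b: plain parallel key without a head, steel bar 12 x 14 x 66 mm, upright in the rack (origin at its lower end); to be left alone.
- wrench: steel wrench 180 mm long lying on the bench, origin under its middle; bystander.
- screwdriver: black-handled screwdriver 200 mm long lying on the bench, origin under its middle; bystander.
- bearing: steel bearing ring 62 mm across, 18 mm high, lying flat; bystander.
- oil_bottle: white bottle 40 mm across, 100 mm high, upright; bystander.
Things that resemble listed ones, but are neither listed nor needed, are in the scene too. Leave any blue look-alike of the drift alone.

How it is judged:
On the way, in this order (a step that is already met when the one before it is completed fails the run):
1. the key stands started in the keyway, its head 8 to 40 mm off the hub face, and the fingers have let go of it (z of key_head in the frame of hub between 0.008 and 0.04 m and x of key_head in the frame of hub between -0.005 and 0.005 m and y of key_head in the frame of hub between -0.005 and 0.005 m and angle between the z axis of key and the z axis of hub, either way round below 0.2 rad and contact force between key and the fingers below 0.1 N), for 0.2 s.
2. the drift presses on the key with the key's head within 3 mm of the hub face (z of key_head in the frame of hub below 0.003 m and x of key_head in the frame of hub between -0.005 and 0.005 m and y of key_head in the frame of hub between -0.005 and 0.005 m and angle between the z axis of key and the z axis of hub, either way round below 0.1 rad and contact force between drift and key above 1 N).
3. the balancer arm carries the drift, has sunk at least 15 mm and is still, while the fingers still hold the drift (height (world z) of balancer below 0.155 m and linear speed of balancer below 0.008 m/s and distance between drift_collar and balancer below 0.02 m and contact force between drift and the fingers above 0.5 N), for 0.2 s.
At the end, for the whole second after the job is handed in: Key home: head within 3 mm of the hub face, 5 mm of the keyway centre, 0.1 rad of the shaft direction. Drift hanging released and at rest in the fork (collar within 12 mm of its centre, within 0.25 rad of upright), arm still, fork 15 to 35 mm below its empty height (z of key_head in the frame of hub below 0.003 m and x of key_head in the frame of hub between -0.005 and 0.005 m and y of key_head in the frame of hub between -0.005 and 0.005 m and angle between the z axis of key and the z axis of hub, either way round below 0.1 rad and distance between drift_collar and balancer below 0.012 m and angle between drift's own z axis and vertical below 0.25 rad and height (world z) of balancer between 0.135 and 0.155 m and linear speed of balancer below 0.012 m/s and linear speed of drift below 0.02 m/s and contact force between drift and the fingers below 0.1 N); the robot touches nothing.
It fails at once if a plain key is moved more than 30 mm (distance of any of plain_key_a, plain_key_b from where it was at the start of the episode above 0.03 m).
It fails at once if the wrench, screwdriver, bearing ring or bottle is moved more than 40 mm (distance of any of wrench, screwdriver, bearing, oil_bottle from where it was at the start of the episode above 0.04 m).
It also fails if it takes over 72 s, if anything falls off the work surface, if the arm or the gripper's body presses on something with over 40 N, if the wrist force passes 120 N, or if a joint passes its speed limit or range.

## Working session

There is one attempt and no reset: what is moved stays moved. The work goes in short steps, Python scripts to look and compute and a tool call to move; the robot and the scene stay as the last step left them, time stands still between calls to the robot, and variables do not carry over. Pictures are saved under pics/ and viewed, at most 10 in all, crops included, and the job is handed in when it is done.

Besides the shell and the picture viewer there is one more tool, called after ">>>" as name(argument=value, ...) on one line, values as JSON. step_arm: Moves the arm, as the interface text tells. Its arguments: {"type":"object","properties":{"steps":{"type":"array","items":{"type":"object","properties":{"x":{"type":"number","minimum":-1,"maximum":1},"y":{"type":"number","minimum":-1,"maximum":1},"z":{"type":"number","minimum":-1,"maximum":1},"rx":{"type":"number","minimum":-1,"maximum":1},"ry":{"type":"number","minimum":-1,"maximum":1},"rz":{"type":"number","minimum":-1,"maximum":1},"claw":{"type":"number"}}}},"squeeze":{"type":"number"}},"required":["steps"]}

```bash
mkdir -p pics; cat > h.py <<'E'
import numpy as np, cv2
from cell import robot, read_camera, camera_params, nets
from scipy.spatial.transform import Rotation as Ro
def cloud(cam,d):
    p=camera_params(cam);v,u=np.mgrid[0:420,0:560]
    c=np.stack([(u-p['cx'])/p['fx']*d,(v-p['cy'])/p['fy']*d,d],-1)
    return (c-np.array(p['t']))@np.array(p['R'])
def proj(cam,X):
    p=camera_params(cam);c=np.array(p['R'])@X+np.array(p['t'])
    return c[1]/c[2]*p['fy']+p['cy'],c[0]/c[2]*p['fx']+p['cx']
E
python3 - <<'E'
from h import *
np.set_printoptions(precision=4,suppress=True)
ims={}
for c in ('scene','top'):
    im,d=read_camera(c);np.savez(c+'0.npz',im=im,d=d);cv2.imwrite(f'pics/{c}0.png',im)
    P=cloud(c,d);pr=camera_params(c);print(c,'campos',-np.array(pr['R']).T@np.array(pr['t']),pr['fx'])
    for q in ('key','key_head','keyway','drift','drift_collar','balancer','rack','balancer_stand'):
        for r in nets.landmark_of(c,q)[:3]:
            px=np.array(r['pixel']);i,j=np.clip(px.round().astype(int),0,[419,559]);print(q,px,round(r['conf'],2),P[i,j])
print(robot.observe()['time'],robot.observe()['tool_rot'])
E
```

```text
scene campos [ 1.028  -0.534   0.7767] 500.6506583112208
key [278. 245.] 0.55 [ 0.5667 -0.0539  0.038 ]
key_head [258.1 245.3] 0.74 [ 0.5543 -0.0373  0.0729]
keyway [277.7 131.8] 0.64 [ 0.5293 -0.2652  0.1978]
drift [248.3 296. ] 0.87 [0.5843 0.091  0.0185]
drift [212.7 298.3] 0.85 [0.5804 0.0998 0.1096]
drift [233.2 253.4] 0.61 [0.4845 0.0664 0.0232]
drift_collar [217.6 254.8] 0.89 [0.4885 0.0706 0.0665]
drift_collar [196.4 298.7] 0.8 [0.514  0.1957 0.0606]
drift_collar [229.8 295.7] 0.75 [0.5818 0.0926 0.0685]
balancer [128.  343.8] 0.57 [0.3859 0.5969 0.0011]
rack [264.6 229.8] 0.91 [ 0.5253 -0.0515  0.046 ]
top campos [0.3845 0.0445 1.218 ] 483.36645358881213
key [268.6 193.3] 0.2 [0.4099 0.2311 0.0187]
key_head [212.5 299.1] 0.51 [ 0.5407 -0.0269  0.0869]
keyway [207.9 419.5] 0.69 [ 0.531  -0.2752  0.2112]
drift [237.9 253.3] 0.81 [0.4781 0.0811 0.1057]
drift [232.  202.2] 0.81 [0.4962 0.2037 0.0681]
drift [199.1 242.3] 0.54 [0.5688 0.1066 0.1083]
drift_collar [239.  251.8] 0.9 [0.4754 0.0832 0.1104]
drift_collar [226.6 203.2] 0.73 [0.5056 0.1983 0.0918]
drift_collar [197.3 245.1] 0.65 [0.574  0.0998 0.1052]
balancer [211.8 300.5] 0.74 [ 0.5408 -0.0294  0.0861]
balancer [227.4 123.5] 0.6 [ 0.5165  0.4099 -0.001 ]
balancer [205.3 247.9] 0.32 [0.5616 0.0946 0.0627]
rack [236.  296.8] 0.75 [ 0.4878 -0.0241  0.0425]
balancer_stand [252.7 289.9] 0.65 [ 0.4452 -0.0054  0.0683]
0.9 [3.1415 0.     2.7898]
```

View pics/scene0.png

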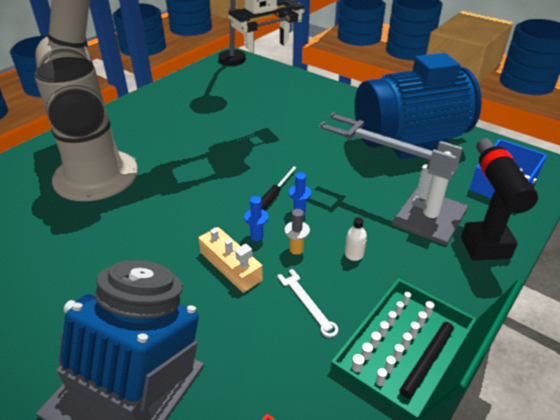

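View pics/top0.png

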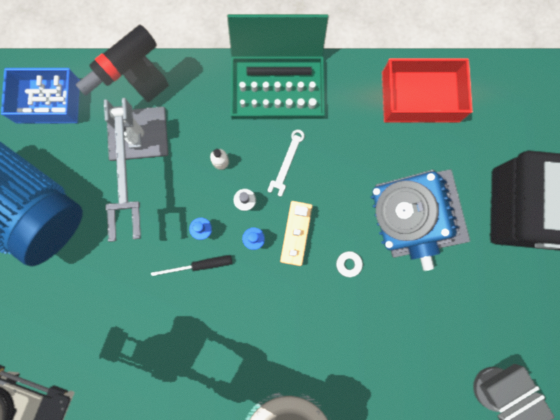

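The scene view shows three drift-shaped things: two blue ones at (row 228, col 256) and (190, 300), and one with a brass end, steel collar and dark grip at (235, 297), which is the drift. In the top view it is at (199, 244). The gib key with the block head is at (255, 245) in scene and (212, 300) in top. The hub is at top (210, 405) and the fork at top (222, 123).

```bash
python3 - <<'E'
from h import *
np.set_printoptions(precision=4,suppress=True)
A={c:np.load(c+'0.npz') for c in('scene','top')}
P={c:cloud(c,A[c]['d']) for c in A}
# hub plane from both cameras
for c in A:
    Q=P[c].reshape(-1,3);I=np.where((abs(Q[:,0]-.53)<.08)&(abs(Q[:,1]+.25)<.08)&(Q[:,2]>.15)&(Q[:,2]<.27))[0]
    q=Q[I];rng=np.random.default_rng(0);best=None
    for _ in range(800):
        a,b,d=q[rng.choice(len(q),3,False)];n=np.cross(b-a,d-a);l=np.linalg.norm(n)
        if l<1e-6: continue
        n/=l; n*=np.sign(n[2])
        if n[2]<.7 or n[2]>.97: continue
        m=abs((q-a)@n)<.003
        if best is None or m.sum()>best.sum(): best=m
    s=q[best];n=np.linalg.svd(s-s.mean(0))[2][2];n*=np.sign(n[2])
    ux=np.array([0,0,1])-n*n[2];ux/=np.linalg.norm(ux);uy=np.cross(n,ux)
    e=np.stack([(s-s.mean(0))@ux,(s-s.mean(0))@uy],1).astype(np.float32)
    (cx,cy),r=cv2.minEnclosingCircle(e)
    print(c,'hub n',n,'tilt',np.degrees(np.arccos(n[2])),'az',np.degrees(np.arctan2(n[1],n[0])),'cent',s.mean(0)+cx*ux+cy*uy,r,len(s))
def blob(c,ctr,r,zl,zh):
    Q=P[c];m=(np.hypot(Q[...,0]-ctr[0],Q[...,1]-ctr[1])<r)&(Q[...,2]>zl)&(Q[...,2]<zh);return Q[m]
for c in A:
    for nm,ctr,r,zl,zh in [('drifttop',(.574,.10),.04,.095,.12),('driftcollar',(.574,.10),.04,.056,.068),('keyhead',(.541,-.028),.03,.075,.1),('racktop',(.49,-.025),.1,.04,.049),('fork',(.52,.40),.08,.15,.19)]:
        q=blob(c,ctr,r,zl,zh)
        if len(q)<4: print(c,nm,len(q));continue
        rc=cv2.minAreaRect((q[:,:2]*1000).astype(np.float32))
        print(c,nm,len(q),q.mean(0),np.median(q[:,2]),np.array(rc[0]),np.array(rc[1]),rc[2])
def crop(c,r0,r1,c0,c1,w,h): return cv2.resize(A[c]['im'][r0:r1,c0:c1],(w,h),interpolation=cv2.INTER_CUBIC)
a=np.hstack([crop('top',165,255,360,450,290,290),crop('scene',255,325,85,190,420,290)])
b=np.hstack([crop('top',190,270,225,320,350,290),crop('scene',195,295,190,315,360,290)])
cv2.imwrite('pics/c1.png',np.vstack([a,b]) )
E
```

```text
scene hub n [-0.0844  0.447   0.8905] tilt 27.06070453538002 az 100.68946405712897 cent [ 0.5294 -0.2485  0.1944] 0.05144422873854637 1479
top hub n [-0.0967  0.4632  0.881 ] tilt 28.242408333511463 az 101.78918703679255 cent [ 0.5293 -0.2453  0.193 ] 0.04996311292052269 1415
scene drifttop 118 [0.5789 0.0984 0.1051] 0.10693131922712942 [576.8461 101.51  ] [20.7883 25.2449] 36.796630859375
scene driftcollar 252 [0.5808 0.0954 0.0614] 0.06151108529886415 [578.7117  99.3222] [49.5419 46.6612] 40.608001708984375
scene keyhead 170 [ 0.5473 -0.0355  0.0848] 0.08608168754858414 [545.1656 -33.2129] [29.349  21.5266] 78.55889892578125
scene racktop 1007 [ 0.5005 -0.0285  0.0451] 0.04526185105706444 [502.52     9.7023] [120.307  152.6884] 78.68739318847656
scene fork 545 [0.5332 0.3581 0.1699] 0.17035794675569493 [532.7706 360.4931] [122.9909  72.6434] 7.141824722290039
top drifttop 85 [0.5749 0.1036 0.1068] 0.10703667060518861 [575.2324 103.3361] [21.4218 21.0408] 0.5012112855911255
top driftcollar 246 [0.574  0.1038 0.0606] 0.0603728618231563 [576.8165 104.4861] [49.6732 48.7283] 0.6345282196998596
top keyhead 106 [ 0.5442 -0.0299  0.0861] 0.08616541267799815 [545.119  -30.3171] [27.7949 20.5899] 79.27326965332031
top racktop 1023 [ 0.4906 -0.0197  0.0444] 0.044355180668690174 [495.9034 -20.9631] [ 50.1167 150.2148] 79.23019409179688
top fork 822 [0.5295 0.3636 0.1705] 0.17041135645257027 [533.2418 363.1763] [125.7607  70.1655] 4.991241455078125
```

View pics/c1.png

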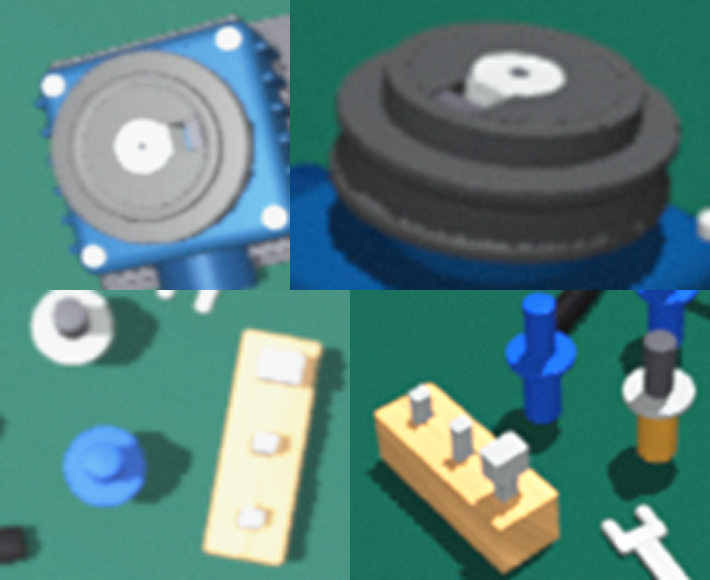

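The enlarged crop confirms the two targets. The gib key is the block-headed one at the +x end of the rack, and the drift is the brass one with the dark grip, not either of the blue ones. The keyway mouth is the notch on the −y (uphill) side of the shaft. Next I refine the fork and keyway and plan the first move.

```bash
cat >> h.py <<'E'
def Rtool(zdir,yang):
    z=np.array(zdir,float);z/=np.linalg.norm(z);y=np.array([np.cos(yang),np.sin(yang),0]);y-=z*(y@z);y/=np.linalg.norm(y)
    return np.stack([np.cross(y,z),y,z],1)
def chain(targets,start=None):
    s=robot.observe()
    p0,R0=(np.array(s['tool_pos']),Ro.from_euler('xyz',s['tool_rot']).as_matrix()) if start is None else start
    for p,R in targets:
        d=R0.T@(np.array(p)-p0)/.75; w=Ro.from_matrix(R0.T@R).as_rotvec()/(np.pi/4)
        print('xyz',d.round(4),'rxyz',w.round(4),'rows',max(np.linalg.norm(d)*750/41.7,np.linalg.norm(w)*45/7.16).round(1))
t=np.radians(28);az=np.radians(101.3)
HZ=np.array([np.sin(t)*np.cos(az),np.sin(t)*np.sin(az),np.cos(t)])
HX=np.array([-np.cos(t)*np.cos(az),-np.cos(t)*np.sin(az),np.sin(t)]);HY=np.cross(HZ,HX)
RH=Rtool(-HZ,np.arctan2(HY[1],HY[0]))
E
python3 - <<'E'
from h import *
np.set_printoptions(precision=4,suppress=True)
for c in('scene','top'):
    D=np.load(c+'0.npz');P=cloud(c,D['d'])
    # keyway: pixels inside hub face lower than plane
    C=np.array([.5293,-.2465,.1937]);h=(P-C)@HZ;x=(P-C)@HX;y=(P-C)@HY
    f=(np.hypot(x,y)<.045)&(abs(h)<.004);print(c,'plane off',np.median(h[f]),'face mean',x[f].mean(),y[f].mean())
    m=(np.hypot(x,y)<.05)&(h<-.006)&(h>-.07)&(np.hypot(x,y)<.042)
    v,u=np.where(m);print('low px',len(v),v.mean() if len(v) else 0,u.mean() if len(u) else 0)
    print('proj keyway',proj(c,C+.024*HX))
    # fork
    Q=P[(P[...,2]>.155)&(P[...,2]<.182)&(abs(P[...,0]-.53)<.09)&(abs(P[...,1]-.37)<.08)]
    for a in (5,6,7,4):
        r=np.radians(a);
        for s in (1,):
            e=np.array([np.cos(r),-np.sin(r)]) ;n=np.array([np.sin(r),np.cos(r)])
            X=Q[:,:2]@e;Y=Q[:,:2]@n
            xm=np.percentile(X,.5);k=(X<xm+.07)
            print(a,'Xmin',X.min(),xm,'Y',np.percentile(Y[k],[.5,99.5]),'hist')
    r=np.radians(5);X=Q[:,:2]@[np.cos(r),-np.sin(r)];Y=Q[:,:2]@[np.sin(r),np.cos(r)]
    for b in np.arange(X.min(),X.min()+.1,.008):
        k=(X>=b)&(X<b+.008);print(round(b-X.min(),3),k.sum(),Y[k].min().round(4),Y[k].max().round(4),Q[k,2].max().round(4),np.round(np.sort(Y[k])[np.argmax(np.diff(np.sort(Y[k]))):][:2],4))
kp=np.array([.5451,-.0305,0]);R=Rtool([0,0,-1],np.radians(79.2))
chain([(kp+[0,0,.14],R),(kp+[0,0,.057],R)])
chain([(kp+[0,0,.057],R)],(kp+[0,0,.14],R))
E
```

```text
scene plane off -7.878342185607707e-05 face mean 0.0010057254200266654 0.00027701935805870664
low px 132 317.469696969697 139.54545454545453
proj keyway (np.float64(276.8860237223562), np.float64(131.80905936665232))
5 Xmin 0.43386006286435924 0.4353854197858925 Y [0.3609 0.4389] hist
6 Xmin 0.4265082749880897 0.4280126576920523 Y [0.3687 0.4476] hist
7 Xmin 0.4189727805997301 0.4204755916865516 Y [0.3764 0.4561] hist
4 Xmin 0.4410796927625834 0.4426013588492005 Y [0.353  0.4301] hist
0.0 25 0.4133 0.4284 0.1769 [0.4266 0.4284]
0.008 40 0.3593 0.4309 0.1783 [0.3742 0.4132]
0.016 33 0.361 0.4314 0.1729 [0.3765 0.4156]
0.024 35 0.3643 0.4318 0.173 [0.3784 0.4163]
0.032 35 0.3647 0.4361 0.1737 [0.3833 0.418 ]
0.04 35 0.3662 0.4379 0.1728 [0.3817 0.4186]
0.048 35 0.3668 0.436 0.1721 [0.3856 0.4195]
0.056 37 0.3692 0.4382 0.173 [0.3845 0.4233]
0.064 30 0.3707 0.441 0.1758 [0.3861 0.421 ]
0.072 53 0.3729 0.4448 0.1772 [0.3874 0.3932]
0.08 85 0.3717 0.433 0.1771 [0.4163 0.4211]
0.088 46 0.374 0.416 0.1768 [0.386  0.3991]
0.096 30 0.402 0.4209 0.1722 [0.4153 0.4209]
top plane off -0.00011311
[... 547 characters left out ...]
4172]
0.016 53 0.3638 0.4345 0.174 [0.3808 0.419 ]
0.024 55 0.3665 0.4353 0.1735 [0.3815 0.4201]
0.032 57 0.3681 0.4365 0.1765 [0.3814 0.4217]
0.04 53 0.3697 0.4379 0.1732 [0.3861 0.423 ]
0.048 56 0.3712 0.4415 0.1741 [0.3855 0.4241]
0.056 58 0.3724 0.4414 0.1738 [0.3871 0.425 ]
0.064 63 0.3732 0.4441 0.1784 [0.388  0.4203]
0.072 118 0.3752 0.4446 0.1787 [0.3904 0.3927]
0.08 86 0.3757 0.4364 0.1784 [0.4329 0.4364]
0.088 46 0.3765 0.423 0.1766 [0.394 0.404]
0.096 33 0.4044 0.4243 0.1724 [0.4142 0.416 ]
xyz [-0.6963 -0.4878  0.1156] rxyz [ 0.0001  0.     -0.2079] rows 15.4
xyz [-0.6963 -0.4878  0.2263] rxyz [ 0.0001  0.     -0.2079] rows 15.8
xyz [0.     0.     0.1107] rxyz [0. 0. 0.] rows 2.0
```

>>> step_arm(steps=[{"x": -0.6963,"y": -0.4878,"z": 0.03,"rz": -0.2079,"claw": 0.2},{"x": -0.6963,"y": -0.4878,"z": 0.03,"rz": -0.2079,"claw": 0.2},{"x": -0.6963,"y": -0.4878,"z": 0.03,"rz": -0.2079,"claw": 0.2},{"x": -0.6963,"y": -0.4878,"z": 0.03,"rz": -0.2079,"claw": 0.2},{"x": -0.6963,"y": -0.4878,"z": 0.03,"rz": -0.2079,"claw": 0.2},{"x": -0.6963,"y": -0.4878,"z": 0.03,"rz": -0.2079,"claw": 0.2},{"x": -0.6963,"y": -0.4878,"z": 0.03,"rz": -0.2079,"claw": 0.2},{"x": -0.6963,"y": -0.4878,"z": 0.03,"rz": -0.2079,"claw": 0.2},{"x": -0.6963,"y": -0.4878,"z": 0.03,"rz": -0.2079,"claw": 0.2},{"x": -0.6963,"y": -0.4878,"z": 0.03,"rz": -0.2079,"claw": 0.2},{"x": -0.6963,"y": -0.4878,"z": 0.03,"rz": -0.2079,"claw": 0.2},{"x": -0.6963,"y": -0.4878,"z": 0.03,"rz": -0.2079,"claw": 0.2}])

```text
$.steps[0]: bad value
```

```bash
python3 - <<'E'
from h import *
kp=np.array([.5451,-.0305,0]);R=Rtool([0,0,-1],np.radians(79.2))
chain([(kp+[0,0,.2],R),(kp+[0,0,.057],R)]);s=robot.observe();print(s['time'],s['tool_pos'])
E
```

```text
xyz [-0.6963 -0.4878  0.0356] rxyz [ 1.000e-04  0.000e+00 -2.079e-01] rows 15.3
xyz [-0.6963 -0.4878  0.2263] rxyz [ 1.000e-04  0.000e+00 -2.079e-01] rows 15.8
0.9 [0.18089249 0.49287074 0.22675082]
```

>>> step_arm(steps=[{"x": -0.07,"y": -0.05,"z": 0.0,"rx": 0,"ry": 0,"rz": -0.1,"claw": 0.2}])

```text
time: 0.98
tool_pos: [0.2022, 0.4619, 0.2266]
tool_rot: [3.139, -0.002, 2.872]
contact_force: [0.3, -1.6, 0.9]
opening: 0.0884
grip_force: 0.0
```

```bash
python3 - <<'E'
from h import *
kp=np.array([.5451,-.0305,0]);R=Rtool([0,0,-1],np.radians(79.2))
chain([(kp+[0,0,.2],R)])
E
```

```text
xyz [-0.6157 -0.511   0.033 ] rxyz [ 0.0037 -0.002  -0.1035] rows 14.4
```

>>> step_arm(steps=[{"x": -0.61,"y": -0.51,"z": 0.03,"rx": 0,"ry": 0,"rz": -0.1,"claw": 0.2},{"x": -0.61,"y": -0.51,"z": 0.03,"rx": 0,"ry": 0,"rz": -0.1,"claw": 0.2},{"x": -0.61,"y": -0.51,"z": 0.03,"rx": 0,"ry": 0,"rz": -0.1,"claw": 0.2},{"x": -0.61,"y": -0.51,"z": 0.03,"rx": 0,"ry": 0,"rz": -0.1,"claw": 0.2},{"x": -0.61,"y": -0.51,"z": 0.03,"rx": 0,"ry": 0,"rz": -0.1,"claw": 0.2},{"x": -0.61,"y": -0.51,"z": 0.03,"rx": 0,"ry": 0,"rz": -0.1,"claw": 0.2},{"x": -0.61,"y": -0.51,"z": 0.03,"rx": 0,"ry": 0,"rz": -0.1,"claw": 0.2},{"x": -0.61,"y": -0.51,"z": 0.03,"rx": 0,"ry": 0,"rz": -0.1,"claw": 0.2},{"x": -0.61,"y": -0.51,"z": 0.03,"rx": 0,"ry": 0,"rz": -0.1,"claw": 0.2},{"x": -0.61,"y": -0.51,"z": 0.03,"rx": 0,"ry": 0,"rz": -0.1,"claw": 0.2},{"x": -0.61,"y": -0.51,"z": 0.03,"rx": 0,"ry": 0,"rz": -0.1,"claw": 0.2},{"x": -0.61,"y": -0.51,"z": 0.03,"rx": 0,"ry": 0,"rz": -0.1,"claw": 0.2}])

```text
time: 1.98
tool_pos: [0.4879, 0.0443, 0.208]
tool_rot: [3.141, 0.001, 2.946]
contact_force: [0.6, 0.4, -0.6]
opening: 0.0552
grip_force: 0.0
```

```bash
python3 - <<'E'
from h import *
kp=np.array([.5451,-.0305,0]);R=Rtool([0,0,-1],np.radians(79.2))
chain([(kp+[0,0,.14],R),(kp+[0,0,.057],R)]);s=robot.observe();print(s['time'],s['tool_pos'])
E
```

```text
xyz [-0.0942 -0.0831  0.0907] rxyz [ 0.0004  0.0008 -0.0084] rows 2.8
xyz [-0.0941 -0.0832  0.2014] rxyz [ 0.0004  0.0008 -0.0084] rows 4.3
1.9833 [0.48786638 0.04434902 0.20800338]
```

>>> step_arm(steps=[{"x": -0.095,"y": -0.083,"z": 0.03,"rx": 0,"ry": 0,"rz": -0.01,"claw": 0.2},{"x": -0.095,"y": -0.083,"z": 0.05,"rx": 0,"ry": 0,"rz": -0.01,"claw": 0.2},{"x": -0.095,"y": -0.083,"z": 0.09,"rx": 0,"ry": 0,"rz": -0.01,"claw": 0.2},{"x": -0.095,"y": -0.083,"z": 0.09,"rx": 0,"ry": 0,"rz": -0.01,"claw": 0.2},{"x": -0.095,"y": -0.083,"z": 0.09,"rx": 0,"ry": 0,"rz": -0.01,"claw": 0.2},{"x": -0.095,"y": -0.083,"z": 0.09,"rx": 0,"ry": 0,"rz": -0.01,"claw": 0.2}])

```text
time: 2.48
tool_pos: [0.5448, -0.028, 0.1412]
tool_rot: [3.141, 0.0, 2.955]
contact_force: [0.5, 0.4, 0.8]
opening: 0.0547
grip_force: 0.0
```

```bash
python3 - <<'E'
from h import *
kp=np.array([.5451,-.0305,0]);R=Rtool([0,0,-1],np.radians(79.2))
chain([(kp+[0,0,.057],R)]);s=robot.observe();print(s['time'],s['tool_pos'])
E
```

```text
xyz [-0.001  -0.0033  0.1122] rxyz [0.0004 0.0003 0.0023] rows 2.0
2.4833 [ 0.54482956 -0.02795647  0.14115562]
```

>>> step_arm(squeeze=35, steps=[{"x": -0.001,"y": -0.003,"z": 0.05,"rx": 0,"ry": 0,"rz": 0,"claw": 0.2},{"x": -0.001,"y": -0.003,"z": 0.09,"rx": 0,"ry": 0,"rz": 0,"claw": 0.2},{"x": -0.001,"y": -0.003,"z": 0.112,"rx": 0,"ry": 0,"rz": 0,"claw": 0.2},{"x": -0.001,"y": -0.003,"z": 0.112,"rx": 0,"ry": 0,"rz": 0,"claw": 0.2},{"x": -0.001,"y": -0.003,"z": 0.112,"rx": 0,"ry": 0,"rz": 0,"claw": -1},{"x": -0.001,"y": -0.003,"z": 0.112,"rx": 0,"ry": 0,"rz": 0,"claw": -1},{"x": -0.001,"y": -0.003,"z": 0.112,"rx": 0,"ry": 0,"rz": 0,"claw": -1},{"x": -0.001,"y": -0.003,"z": 0.112,"rx": 0,"ry": 0,"rz": 0,"claw": -1},{"x": -0.001,"y": -0.003,"z": 0.112,"rx": 0,"ry": 0,"rz": 0,"claw": -1},{"x": -0.001,"y": -0.003,"z": 0.112,"rx": 0,"ry": 0,"rz": 0,"claw": -1}])

```text
time: 3.32
tool_pos: [0.546, -0.0308, 0.0577]
tool_rot: [3.141, 0.003, 2.955]
contact_force: [-0.7, 0.7, 7.3]
opening: 0.0279
grip_force: 35.0
```

>>> step_arm(steps=[{"x": 0,"y": 0,"z": -0.03,"rx": 0,"ry": 0,"rz": 0,"claw": -1},{"x": 0,"y": 0,"z": -0.07,"rx": 0,"ry": 0,"rz": 0,"claw": -1},{"x": 0,"y": 0,"z": -0.12,"rx": 0,"ry": 0,"rz": 0,"claw": -1},{"x": 0,"y": 0,"z": -0.17,"rx": 0,"ry": 0,"rz": 0,"claw": -1},{"x": 0,"y": 0,"z": -0.22,"rx": 0,"ry": 0,"rz": 0,"claw": -1},{"x": 0,"y": 0,"z": -0.22,"rx": 0,"ry": 0,"rz": 0,"claw": -1},{"x": 0,"y": 0,"z": -0.22,"rx": 0,"ry": 0,"rz": 0,"claw": -1}])

```text
time: 3.9
tool_pos: [0.546, -0.031, 0.2235]
tool_rot: [3.142, 0.005, 2.955]
contact_force: [-0.3, 1.5, -2.0]
opening: 0.0277
grip_force: 35.0
```

```bash
cat >> h.py <<'E'
K=np.array([.5293,-.2465,.1937])+.024*HX
E
python3 - <<'E'
from h import *
np.set_printoptions(precision=4,suppress=True)
for c in('scene','top'):
    im,d=read_camera(c);cv2.imwrite(f'pics/{c}1.png',im[60:300,150:450] if c=='scene' else im)
    np.savez(c+'1.npz',im=im,d=d)
print(K,RH)
T=K+HZ*(.085-.0053)
chain([(T,RH)]);s=robot.observe();print(s['qpos'],s['opening'],s['tool_pos'])
E
```

```text
[ 0.5335 -0.2673  0.205 ] [[-0.173   0.9806  0.092 ]
 [ 0.8658  0.1959 -0.4604]
 [-0.4695  0.     -0.8829]]
xyz [-0.0256 -0.2664 -0.0737] rxyz [ 0.3672 -0.5496  1.4797] rows 10.2
[-0.1969  0.3856  1.4771  0.0001  1.2813 -1.5808] 0.027995230851400196 [ 0.5443 -0.0307  0.2201]
```

View pics/scene1.png

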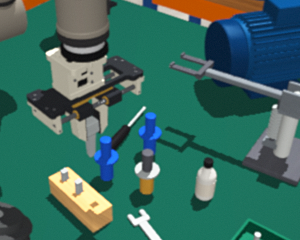

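The key hangs in the fingers and the rack slot is empty, while both plain keys are still in place (crop about (182, 60) and (178, 80)).

>>> step_arm(steps=[{"x": 0,"y": -0.05,"z": -0.05,"rx": 0.05,"ry": -0.06,"rz": 0.15,"claw": -1},{"x": -0.01,"y": -0.1,"z": -0.1,"rx": 0.1,"ry": -0.13,"rz": 0.3,"claw": -1},{"x": -0.01,"y": -0.13,"z": -0.13,"rx": 0.13,"ry": -0.2,"rz": 0.45,"claw": -1},{"x": -0.01,"y": -0.13,"z": -0.13,"rx": 0.16,"ry": -0.24,"rz": 0.6,"claw": -1},{"x": -0.01,"y": -0.13,"z": -0.13,"rx": 0.18,"ry": -0.27,"rz": 0.74,"claw": -1},{"x": -0.01,"y": -0.13,"z": -0.13,"rx": 0.18,"ry": -0.27,"rz": 0.74,"claw": -1},{"x": -0.01,"y": -0.13,"z": -0.13,"rx": 0.18,"ry": -0.27,"rz": 0.74,"claw": -1}])

```text
time: 4.58
tool_pos: [0.5337, -0.1273, 0.3167]
tool_rot: [-3.065, 0.236, 2.383]
contact_force: [0.6, -0.9, -1.4]
opening: 0.028
grip_force: 35.0
```

```bash
python3 - <<'E'
from h import *
T=K+HZ*(.1-.0053)
chain([(T,RH)]);s=robot.observe();print(s['qpos'],s['tool_pos'])
E
```

```text
xyz [-0.0688 -0.097   0.0626] rxyz [ 0.1837 -0.2834  0.7452] rows 5.1
[-0.27098874  0.24418688  1.43965286 -0.1849984   1.28914571 -1.03797435] [ 0.53367723 -0.12730683  0.31667002]
```

>>> step_arm(steps=[{"x": -0.03,"y": -0.03,"z": 0.0,"rx": 0.04,"ry": -0.06,"rz": 0.15,"claw": -1},{"x": -0.06,"y": -0.06,"z": 0.0,"rx": 0.08,"ry": -0.12,"rz": 0.3,"claw": -1},{"x": -0.069,"y": -0.097,"z": 0.02,"rx": 0.12,"ry": -0.18,"rz": 0.45,"claw": -1},{"x": -0.069,"y": -0.097,"z": 0.04,"rx": 0.15,"ry": -0.23,"rz": 0.6,"claw": -1},{"x": -0.069,"y": -0.097,"z": 0.06,"rx": 0.184,"ry": -0.283,"rz": 0.745,"claw": -1},{"x": -0.069,"y": -0.097,"z": 0.062,"rx": 0.184,"ry": -0.283,"rz": 0.745,"claw": -1},{"x": -0.069,"y": -0.097,"z": 0.062,"rx": 0.184,"ry": -0.283,"rz": 0.745,"claw": -1},{"x": -0.069,"y": -0.097,"z": 0.062,"rx": 0.184,"ry": -0.283,"rz": 0.745,"claw": -1}])

```text
time: 5.25
tool_pos: [0.5253, -0.224, 0.2899]
tool_rot: [3.141, 0.489, 1.768]
contact_force: [-0.5, 0.1, -0.9]
opening: 0.0278
grip_force: 35.0
```

```bash
python3 - <<'E'
from h import *
np.set_printoptions(precision=4,suppress=True)
chain([(K+HZ*(h-.0053),RH) for h in (.07,.05,.03,.022)]);s=robot.observe();print(s['qpos'],s['tool_pos'],s['contact_force'])
# key in view?
R=Ro.from_euler('xyz',s['tool_rot']).as_matrix();p=np.array(s['tool_pos'])
c='scene';im,d=read_camera(c);P=cloud(c,d)
tp=p+R[:,2]*.0497; print('pred tip px',proj(c,tp),'head',proj(c,p-R[:,2]*.0053),'K',proj(c,K))
q=(P-p)@R; m=(abs(q[...,0])<.02)&(abs(q[...,1])<.02)&(q[...,2]>.006)&(q[...,2]<.07)
print(m.sum())
for a in np.arange(.006,.07,.006):
    k=m&(q[...,2]>=a)&(q[...,2]<a+.006)
    if k.sum(): print(round(a,3),k.sum(),q[k].min(0)[:2],q[k].max(0)[:2])
cv2.imwrite('pics/s2.png',cv2.resize(im[170:350,50:250],(600,540),interpolation=cv2.INTER_CUBIC))
E
```

```text
xyz [ 0.0013 -0.0006  0.0413] rxyz [ 0.0004 -0.      0.0004] rows 0.7
xyz [ 0.0013 -0.0007  0.0679] rxyz [ 0.0004 -0.      0.0004] rows 1.2
xyz [ 0.0013 -0.0007  0.0946] rxyz [ 0.0004 -0.      0.0004] rows 1.7
xyz [ 0.0013 -0.0007  0.1053] rxyz [ 0.0004 -0.      0.0004] rows 1.9
[-0.308   0.2797  1.5403 -0.4745  1.1172 -0.3387] [ 0.5253 -0.224   0.2899] [-0.5026  0.1411 -0.8568]
pred tip px (np.float64(249.29829947656052), np.float64(135.78128205829324)) head (np.float64(214.76571264609595), np.float64(140.91788771872248)) K (np.float64(276.8860237223562), np.float64(131.80905936665232))
302
0.006 52 [-0.0075 -0.0077] [0.0051 0.0072]
0.012 45 [-0.0067 -0.008 ] [0.0072 0.0074]
0.018 46 [-0.007  -0.0084] [0.005  0.0072]
0.024 46 [-0.0071 -0.0069] [0.007  0.0068]
0.03 38 [-0.0068 -0.0084] [0.0043 0.0062]
0.036 42 [-0.0053 -0.0079] [0.0036 0.0066]
0.042 27 [-0.0047 -0.0071] [0.0026 0.0047]
0.048 6 [-0.0027 -0.0051] [0.0018 0.0025]
```

View pics/s2.png

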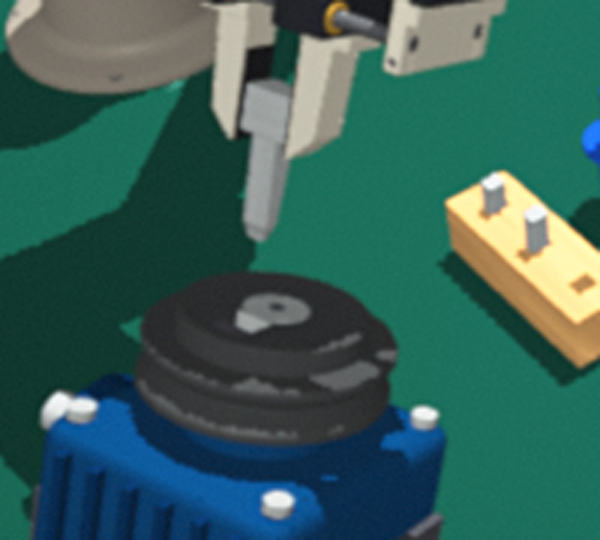

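The picture shows the key held straight between the fingers with its tip at (235, 260) in the crop, in line with the keyway notch at (320, 250).

>>> step_arm(steps=[{"x": 0.001,"y": -0.001,"z": 0.02,"rx": 0,"ry": 0,"rz": 0,"claw": -1},{"x": 0.001,"y": -0.001,"z": 0.041,"rx": 0,"ry": 0,"rz": 0,"claw": -1},{"x": 0.001,"y": -0.001,"z": 0.05,"rx": 0,"ry": 0,"rz": 0,"claw": -1},{"x": 0.001,"y": -0.001,"z": 0.06,"rx": 0,"ry": 0,"rz": 0,"claw": -1},{"x": 0.001,"y": -0.001,"z": 0.068,"rx": 0,"ry": 0,"rz": 0,"claw": -1},{"x": 0.001,"y": -0.001,"z": 0.068,"rx": 0,"ry": 0,"rz": 0,"claw": -1}])

```text
time: 5.8
tool_pos: [0.529, -0.2478, 0.2453]
tool_rot: [3.138, 0.49, 1.763]
contact_force: [-0.9, 0.5, -1.4]
opening: 0.0276
grip_force: 35.0
```

```bash
cat > rel.py <<'E'
from h import *
np.set_printoptions(precision=4,suppress=True)
s=robot.observe();d=np.array(s['tool_pos'])-K
print('tcp hub xyz',d@HX,d@HY,d@HZ,'h',d@HZ+.0053,'force hub',np.array(s['contact_force'])@np.stack([HX,HY,HZ],1))
E
python3 rel.py
```

```text
tcp hub xyz 0.0013070273834582362 -0.0005457782744871542 0.04492931333694028 h 0.05022931333694028 force hub [-1.2048 -0.7508 -0.901 ]
```

>>> step_arm(steps=[{"x": 0.001,"y": 0.001,"z": 0.01,"rx": 0,"ry": 0,"rz": 0,"claw": -1},{"x": 0.001,"y": 0.001,"z": 0.02,"rx": 0,"ry": 0,"rz": 0,"claw": -1},{"x": 0.001,"y": 0.001,"z": 0.03,"rx": 0,"ry": 0,"rz": 0,"claw": -1},{"x": 0.001,"y": 0.001,"z": 0.032,"rx": 0,"ry": 0,"rz": 0,"claw": -1},{"x": 0.001,"y": 0.001,"z": 0.032,"rx": 0,"ry": 0,"rz": 0,"claw": -1}])

```text
time: 6.22
tool_pos: [0.5318, -0.2579, 0.2236]
tool_rot: [3.139, 0.49, 1.763]
contact_force: [-0.2, -0.0, -1.2]
opening: 0.0278
grip_force: 35.0
```

```bash
python3 rel.py
```

```text
tcp hub xyz 0.00039364665583463757 0.00022959998235131166 0.020949378688724443 h 0.026249378688724442 force hub [-0.6083 -0.1758 -1.0817]
```

>>> step_arm(steps=[{"x": 0,"y": 0,"z": 0.006,"rx": 0,"ry": 0,"rz": 0,"claw": -1},{"x": 0,"y": 0,"z": 0.006,"rx": 0,"ry": 0,"rz": 0,"claw": -0.2},{"x": 0,"y": 0,"z": 0.006,"rx": 0,"ry": 0,"rz": 0,"claw": 0.1},{"x": 0,"y": 0,"z": 0.006,"rx": 0,"ry": 0,"rz": 0,"claw": 0.1},{"x": 0,"y": 0,"z": 0.006,"rx": 0,"ry": 0,"rz": 0,"claw": 0.1},{"x": 0,"y": 0,"z": 0.006,"rx": 0,"ry": 0,"rz": 0,"claw": 0.1},{"x": 0,"y": 0,"z": -0.02,"rx": 0,"ry": 0,"rz": 0,"claw": 0.1},{"x": 0,"y": 0,"z": -0.05,"rx": 0,"ry": 0,"rz": 0,"claw": 0.1},{"x": 0,"y": 0,"z": -0.1,"rx": 0,"ry": 0,"rz": 0,"claw": 0.1},{"x": 0,"y": 0,"z": -0.14,"rx": 0,"ry": 0,"rz": 0,"claw": 0.1},{"x": 0,"y": 0,"z": -0.14,"rx": 0,"ry": 0,"rz": 0,"claw": 0.1},{"x": 0,"y": 0,"z": -0.14,"rx": 0,"ry": 0,"rz": 0,"claw": 0.1}])

```text
time: 7.22
tool_pos: [0.5229, -0.2087, 0.3192]
tool_rot: [3.133, 0.493, 1.762]
contact_force: [0.5, 0.6, -0.1]
opening: 0.0506
grip_force: 0.0
```

```bash
cat > keym.py <<'E'
from h import *
import sys
np.set_printoptions(precision=4,suppress=True)
for c in('scene','top'):
    im,d=read_camera(c);P=cloud(c,d);q=np.stack([(P-K)@a for a in(HX,HY,HZ)],-1)
    m=(np.abs(q[...,0])<.025)&(np.abs(q[...,1])<.025)&(q[...,2]>.005)&(q[...,2]<.09)
    if m.sum()<5: print(c,m.sum());continue
    t=np.percentile(q[m][:,2],97);k=m&(q[...,2]>t-.004)
    print(c,'top h',t,'-> head h',t-.024,'xy',q[k].mean(0),q[k].min(0),q[k].max(0),k.sum())
    np.savez(c+'_k.npz',im=im,d=d)
E
python3 keym.py; python3 - <<'E'
from h import *
D=np.array([.576,.1035,0]);R=Rtool([0,0,-1],np.arctan2(HY[1],HY[0]))
chain([(D+[0,0,.2],R)]);s=robot.observe();print(s['time'],s['tool_pos'])
E
```

```text
scene top h 0.040141964158170305 -> head h 0.016141964158170305 xy [0.0034 0.0017 0.039 ] [-0.0083 -0.014   0.0361] [0.0124 0.0151 0.0409] 143
top top h 0.04228898966689785 -> head h 0.018288989666897848 xy [0.0033 0.0014 0.0403] [-0.0106 -0.0129  0.0384] [0.0087 0.0144 0.0431] 50
xyz [ 0.422   0.1506 -0.0489] rxyz [ 0.0028  0.6245 -0.0051] rows 8.1
7.3167 [ 0.52191373 -0.20923033  0.31634364]
```

>>> step_arm(steps=[{"x": 0.05,"y": 0.02,"z": -0.02,"rx": 0,"ry": 0.08,"rz": 0,"claw": 0.1},{"x": 0.1,"y": 0.04,"z": -0.04,"rx": 0,"ry": 0.2,"rz": 0,"claw": 0.1},{"x": 0.422,"y": 0.15,"z": -0.048,"rx": 0,"ry": 0.624,"rz": -0.005,"claw": 0.1},{"x": 0.422,"y": 0.15,"z": -0.048,"rx": 0,"ry": 0.624,"rz": -0.005,"claw": 0.1},{"x": 0.422,"y": 0.15,"z": -0.048,"rx": 0,"ry": 0.624,"rz": -0.005,"claw": 0.1},{"x": 0.422,"y": 0.15,"z": -0.048,"rx": 0,"ry": 0.624,"rz": -0.005,"claw": 0.1},{"x": 0.422,"y": 0.15,"z": -0.048,"rx": 0,"ry": 0.624,"rz": -0.005,"claw": 0.1},{"x": 0.422,"y": 0.15,"z": -0.048,"rx": 0,"ry": 0.624,"rz": -0.005,"claw": 0.1},{"x": 0.422,"y": 0.15,"z": -0.048,"rx": 0,"ry": 0.624,"rz": -0.005,"claw": 0.1},{"x": 0.422,"y": 0.15,"z": -0.048,"rx": 0,"ry": 0.624,"rz": -0.005,"claw": 0.1},{"x": 0.422,"y": 0.15,"z": -0.048,"rx": 0,"ry": 0.624,"rz": -0.005,"claw": 0.1}])

```text
time: 8.23
tool_pos: [0.5757, 0.1024, 0.199]
tool_rot: [3.141, 0.001, 1.769]
contact_force: [-0.3, -0.1, 0.3]
opening: 0.0503
grip_force: 0.0
```

```bash
python3 - <<'E'
from h import *
np.set_printoptions(precision=4,suppress=True)
D=np.array([.576,.1035,0]);R=Rtool([0,0,-1],np.arctan2(HY[1],HY[0]))
chain([(D+[0,0,.14],R),(D+[0,0,.069],R)]);s=robot.observe();print(s['time'],s['tool_pos'])
A=np.load('scene0.npz');P=cloud('scene',A['d'])
# drift axis via cylinder fits in scene: nearest-surface points at grip and brass, camera dir in xy
cp=np.array([1.028,-.534]);
for zl,zh,r in((.07,.1,.012),(.01,.05,.015)):
    m=(np.hypot(P[...,0]-.58,P[...,1]-.098)<.035)&(P[...,2]>zl)&(P[...,2]<zh);q=P[m][:,:2]
    from scipy.optimize import least_squares
    f=least_squares(lambda c:np.hypot(*(q-c).T)-r,q.mean(0),loss='soft_l1',f_scale=.001);print(zl,f.x,len(q),abs(f.fun).mean())
E
```

```text
xyz [0.0015 0.0006 0.0787] rxyz [0.0009 0.0018 0.0012] rows 1.4
xyz [0.0016 0.0005 0.1734] rxyz [0.0009 0.0018 0.0012] rows 3.1
8.2333 [0.5757 0.1024 0.199 ]
0.07 [0.5756 0.1023] 121 0.0008743576642943833
0.01 [0.5756 0.102 ] 152 0.0009380674437851318
```

>>> step_arm(squeeze=55, steps=[{"x": 0,"y": 0,"z": 0.05,"rx": 0,"ry": 0,"rz": 0,"claw": 0.1},{"x": 0,"y": 0,"z": 0.1,"rx": 0,"ry": 0,"rz": 0,"claw": 0.1},{"x": 0,"y": 0,"z": 0.14,"rx": 0,"ry": 0,"rz": 0,"claw": 0.1},{"x": 0,"y": 0,"z": 0.165,"rx": 0,"ry": 0,"rz": 0,"claw": 0.1},{"x": 0,"y": 0,"z": 0.174,"rx": 0,"ry": 0,"rz": 0,"claw": 0.1},{"x": 0,"y": 0,"z": 0.174,"rx": 0,"ry": 0,"rz": 0,"claw": 0.1},{"x": 0,"y": 0,"z": 0.174,"rx": 0,"ry": 0,"rz": 0,"claw": -1},{"x": 0,"y": 0,"z": 0.174,"rx": 0,"ry": 0,"rz": 0,"claw": -1},{"x": 0,"y": 0,"z": 0.174,"rx": 0,"ry": 0,"rz": 0,"claw": -1},{"x": 0,"y": 0,"z": 0.174,"rx": 0,"ry": 0,"rz": 0,"claw": -1},{"x": 0,"y": 0,"z": 0.174,"rx": 0,"ry": 0,"rz": 0,"claw": -1}])

```text
time: 9.15
tool_pos: [0.5768, 0.103, 0.0707]
tool_rot: [3.137, 0.001, 1.769]
contact_force: [-1.6, -0.7, 6.4]
opening: 0.0231
grip_force: 55.0
```

```bash
python3 - <<'E'
from h import *
s=robot.observe();p=np.array(s['tool_pos']);print(s['time'],p,s['opening'],s['contact_force'])
L=p[2]  # working end distance beyond TCP
R0=Rtool([0,0,-1],np.arctan2(HY[1],HY[0]))
T=K+HZ*(.024+.06+L)
print('up');chain([([.576,.1025,.2],R0)]);print('to hub',T)
chain([(T,RH)],([.576,.1025,.2],R0))
E
```

```text
9.15 [0.57678659 0.10297291 0.07067074] 0.02305439969678195 [-1.60419294 -0.74127051  6.35386177]
up
xyz [-0.0006 -0.0004 -0.1724] rxyz [0.0055 0.0016 0.0007] rows 3.1
to hub [ 0.51922391 -0.19607408  0.34153347]
xyz [-0.3755 -0.1522 -0.1887] rxyz [ 0.     -0.6222 -0.    ] rows 8.0
```

>>> step_arm(steps=[{"x": 0,"y": 0,"z": -0.04,"rx": 0,"ry": 0,"rz": 0,"claw": -1},{"x": 0,"y": 0,"z": -0.09,"rx": 0,"ry": 0,"rz": 0,"claw": -1},{"x": 0,"y": 0,"z": -0.14,"rx": 0,"ry": 0,"rz": 0,"claw": -1},{"x": -0.02,"y": 0,"z": -0.19,"rx": 0,"ry": 0,"rz": 0,"claw": -1},{"x": -0.06,"y": -0.02,"z": -0.23,"rx": 0,"ry": -0.06,"rz": 0,"claw": -1},{"x": -0.1,"y": -0.04,"z": -0.27,"rx": 0,"ry": -0.16,"rz": 0,"claw": -1},{"x": -0.14,"y": -0.06,"z": -0.3,"rx": 0,"ry": -0.27,"rz": 0,"claw": -1},{"x": -0.18,"y": -0.08,"z": -0.33,"rx": 0,"ry": -0.38,"rz": 0,"claw": -1},{"x": -0.23,"y": -0.1,"z": -0.35,"rx": 0,"ry": -0.48,"rz": 0,"claw": -1},{"x": -0.27,"y": -0.12,"z": -0.36,"rx": 0,"ry": -0.58,"rz": 0,"claw": -1},{"x": -0.32,"y": -0.14,"z": -0.36,"rx": 0,"ry": -0.622,"rz": 0,"claw": -1},{"x": -0.36,"y": -0.15,"z": -0.36,"rx": 0,"ry": -0.622,"rz": 0,"claw": -1}])

```text
time: 10.15
tool_pos: [0.5164, -0.1841, 0.339]
tool_rot: [3.141, 0.49, 1.769]
contact_force: [1.2, 0.5, -5.0]
opening: 0.0234
grip_force: 55.0
```

```bash
python3 - <<'E'
from h import *
np.set_printoptions(precision=4,suppress=True)
s=robot.observe();p=np.array(s['tool_pos']);R=Ro.from_euler('xyz',s['tool_rot']).as_matrix();print(s['time'],p,s['opening'])
chain([(K+HZ*(.024+g+.0705),RH) for g in(.06,.03,.02)])
c='scene';im,d=read_camera(c);P=cloud(c,d);q=(P-p)@R
m=(np.hypot(q[...,0],q[...,1])<.022)&(q[...,2]>.02)&(q[...,2]<.1)
for a in np.arange(.024,.09,.006):
    k=m&(q[...,2]>=a)&(q[...,2]<a+.006)
    if k.sum(): print(round(a,3),k.sum(),q[k].min(0),q[k].max(0))
cv2.imwrite('pics/s3.png',cv2.resize(im[120:350,50:250],(600,600*230//200)[:2] if 0 else (520,598),interpolation=cv2.INTER_CUBIC))
E
python3 keym.py
```

```text
10.15 [ 0.5164 -0.1841  0.339 ] 0.023359428181482286
xyz [-0.0161  0.0006  0.0049] rxyz [0.0019 0.0014 0.0013] rows 0.3
xyz [-0.016   0.0005  0.0449] rxyz [0.0019 0.0014 0.0013] rows 0.9
xyz [-0.016   0.0005  0.0582] rxyz [0.0019 0.0014 0.0013] rows 1.1
0.024 83 [-0.0167 -0.0134  0.024 ] [0.006  0.0149 0.0299]
0.03 78 [-0.0178 -0.0097  0.0301] [0.0069 0.0157 0.036 ]
0.036 81 [-0.0175 -0.0143  0.0361] [0.0067 0.0152 0.0419]
0.042 82 [-0.0172 -0.0147  0.0421] [0.0051 0.0153 0.048 ]
0.048 77 [-0.0163 -0.0102  0.048 ] [0.0078 0.0161 0.0539]
0.054 79 [-0.0167 -0.0141  0.054 ] [0.0056 0.0144 0.06  ]
0.06 80 [-0.0169 -0.0096  0.06  ] [0.0066 0.0149 0.0658]
0.066 58 [-0.0162 -0.014   0.0661] [0.0055 0.0144 0.0711]
scene top h 0.08866721116917319 -> head h 0.06466721116917318 xy [0.002  0.0045 0.0878] [-0.0127 -0.0095  0.0849] [0.0093 0.012  0.0898] 58
top top h 0.04258936885207896 -> head h 0.018589368852078958 xy [0.0011 0.0001 0.0405] [-0.0093 -0.0127  0.0386] [0.0083 0.0146 0.0454] 79
```

View pics/s3.png

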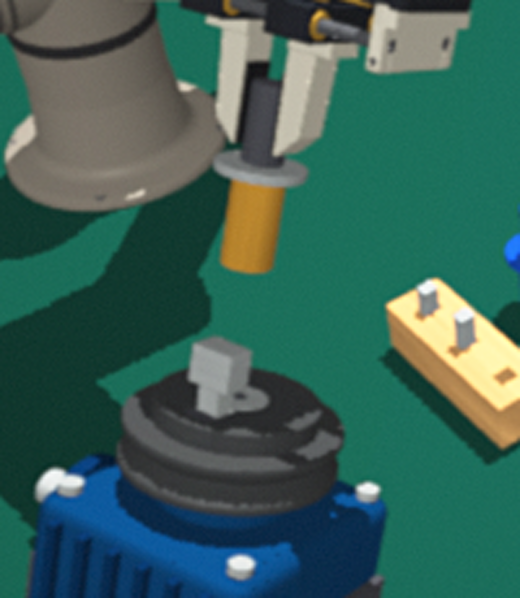

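The key stands in the keyway at crop (220, 375), straight and about 18 mm proud. The brass drift is held above it, its end at (245, 265) and lined up.

>>> step_arm(steps=[{"x": -0.014,"y": 0,"z": 0.01,"rx": 0,"ry": 0,"rz": 0,"claw": -1},{"x": -0.014,"y": 0,"z": 0.03,"rx": 0,"ry": 0,"rz": 0,"claw": -1},{"x": -0.014,"y": 0,"z": 0.045,"rx": 0,"ry": 0,"rz": 0,"claw": -1},{"x": -0.014,"y": 0,"z": 0.052,"rx": 0,"ry": 0,"rz": 0,"claw": -1},{"x": -0.014,"y": 0,"z": 0.058,"rx": 0,"ry": 0,"rz": 0,"claw": -1},{"x": -0.014,"y": 0,"z": 0.064,"rx": 0,"ry": 0,"rz": 0,"claw": -1},{"x": -0.014,"y": 0,"z": 0.07,"rx": 0,"ry": 0,"rz": 0,"claw": -1},{"x": -0.014,"y": 0,"z": 0.074,"rx": 0,"ry": 0,"rz": 0,"claw": -1},{"x": -0.014,"y": 0,"z": 0.078,"rx": 0,"ry": 0,"rz": 0,"claw": -1}])

```text
time: 11.05
tool_pos: [0.5265, -0.2191, 0.2945]
tool_rot: [3.134, 0.491, 1.766]
contact_force: [-0.7, 6.6, 4.8]
opening: 0.023
grip_force: 55.0
```

```bash
sed -i "s/^print.*/h=d@HZ;print('tcp hub',d@HX,d@HY,'end-.024:',h-.0705-.024,'F',np.array(s['contact_force'])@np.stack([HX,HY,HZ],1),s['time'],s['opening'])/" rel.py; python3 rel.py
```

```text
tcp hub -0.0008724859155468875 0.002639954329937494 end-.024: 0.007372034483338903 F [-3.5562  0.5879  7.3144] 11.05 0.023013394761483476
```

>>> step_arm(steps=[{"x": 0,"y": 0,"z": 0.004,"rx": 0,"ry": 0,"rz": 0,"claw": -1},{"x": 0,"y": 0,"z": 0.007,"rx": 0,"ry": 0,"rz": 0,"claw": -1},{"x": 0,"y": 0,"z": 0.01,"rx": 0,"ry": 0,"rz": 0,"claw": -1},{"x": 0,"y": 0,"z": 0.01,"rx": 0,"ry": 0,"rz": 0,"claw": -1}])

```text
time: 11.38
tool_pos: [0.5276, -0.2226, 0.2885]
tool_rot: [3.133, 0.491, 1.766]
contact_force: [-0.8, 5.5, 4.5]
opening: 0.0232
grip_force: 55.0
```

```bash
python3 rel.py
```

```text
tcp hub -0.0004771229672776156 0.002977620841133524 end-.024: 0.00037619115303997447 F [-2.8075  0.255   6.6365] 11.3833 0.02318316998199394
```

>>> step_arm(steps=[{"x": 0,"y": 0,"z": 0.003,"rx": 0,"ry": 0,"rz": 0,"claw": -1},{"x": 0,"y": 0,"z": 0.006,"rx": 0,"ry": 0,"rz": 0,"claw": -1},{"x": 0,"y": 0,"z": 0.006,"rx": 0,"ry": 0,"rz": 0,"claw": -1}])

```text
time: 11.63
tool_pos: [0.5283, -0.2234, 0.2884]
tool_rot: [3.128, 0.493, 1.764]
contact_force: [-8.6, 20.6, 25.2]
opening: 0.023
grip_force: 55.1
```

```bash
python3 rel.py; python3 keym.py
```

```text
tcp hub 0.00028233007130301635 0.00355815583303558 end-.024: -0.00017439282796435224 F [-7.4606 -4.4134 32.5337] 11.6333 0.022962593127949363
scene top h 0.0863624193781993 -> head h 0.0623624193781993 xy [0.0074 0.0063 0.0853] [-0.0226 -0.0222  0.0824] [0.0248 0.0249 0.09  ] 261
top top h 0.08820231807275378 -> head h 0.06420231807275378 xy [0.0186 0.0077 0.0861] [ 0.014  -0.0081  0.0843] [0.0247 0.0218 0.0892] 43
```

Force jumped to 33 N at the expected depth, so the key has bottomed. I back off and check it.

>>> step_arm(steps=[{"x": 0,"y": 0,"z": -0.02,"rx": 0,"ry": 0,"rz": 0,"claw": -1},{"x": 0,"y": 0,"z": -0.05,"rx": 0,"ry": 0,"rz": 0,"claw": -1},{"x": 0,"y": 0,"z": -0.1,"rx": 0,"ry": 0,"rz": 0,"claw": -1},{"x": 0,"y": 0,"z": -0.15,"rx": 0,"ry": 0,"rz": 0,"claw": -1},{"x": 0,"y": 0,"z": -0.15,"rx": 0,"ry": 0,"rz": 0,"claw": -1}])

```text
time: 12.15
tool_pos: [0.518, -0.1717, 0.3896]
tool_rot: [3.124, 0.495, 1.763]
contact_force: [1.0, 0.1, -3.3]
opening: 0.0237
grip_force: 55.0
```

```bash
python3 keym.py; python3 - <<'E'
from h import *
np.set_printoptions(precision=4,suppress=True)
k=np.load('scene_k.npz')['im'];cv2.imwrite('pics/k4.png',cv2.resize(k[220:340,60:220],(640,480),interpolation=cv2.INTER_CUBIC))
# fork fit
from scipy.optimize import least_squares
for c in('scene','top'):
    D=np.load(c+'0.npz');P=cloud(c,D['d'])
    Q=P[(P[...,2]>.165)&(P[...,2]<.182)&(abs(P[...,0]-.53)<.1)&(abs(P[...,1]-.39)<.08)]
    for a in(3,4,4.7,5.5):
        r=np.radians(a);X=Q[:,:2]@[np.cos(r),np.sin(r)];Y=Q[:,:2]@[-np.sin(r),np.cos(r)]
        x0=np.percentile(X,1);m=(X<x0+.06);hi=m&(Y>np.median(Y[m]));lo=m&(Y<=np.median(Y[m]))
        mid=(Y[m].min()+Y[m].max())/2;hi=m&(Y>mid);lo=m&(Y<mid)
        print(c,a,'X0',x0,'slopes',np.polyfit(X[hi],Y[hi],1)[0],np.polyfit(X[lo],Y[lo],1)[0],'Y',Y[lo].mean(),Y[hi].mean())
    r=np.radians(4.7);X=Q[:,:2]@[np.cos(r),np.sin(r)];
    for b in np.arange(x0-.006,x0+.1,.005):
        k=(X>=b)&(X<b+.005)
        if k.sum():print(round(b,4),k.sum(),np.median(Q[k,2]),end=' | ')
    print()
s=robot.observe();print(s['tool_pos'],s['tool_rot'],s['qpos'])
E
```

```text
scene top h 0.025130540099881714 -> head h 0.0011305400998817133 xy [0.0046 0.0034 0.0239] [-0.0079 -0.0137  0.0214] [0.0144 0.0171 0.0253] 139
top top h 0.02776571661418884 -> head h 0.003765716614188841 xy [0.0004 0.0019 0.0255] [-0.0086 -0.0119  0.0238] [0.0103 0.016  0.0294] 85
scene 3 X0 0.4899540296424359 slopes 0.017802583887488135 0.0562378008882258 Y 0.3023352748786618 0.35519834536674194
scene 4 X0 0.49588188076201756 slopes 0.0016018422123552077 0.039981310250166546 Y 0.2932353573692132 0.3461184286907166
scene 4.7 X0 0.4995170522959196 slopes -0.00973776077259936 0.02861367187627575 Y 0.2868121022949079 0.33969958969123637
scene 5.5 X0 0.5036517623589101 slopes -0.017656616925747357 0.01563017985517436 Y 0.27941887542438737 0.33236470961303155
0.4977 23 0.17447620655991006 | 0.5027 32 0.17112870970612226 | 0.5077 19 0.1703308048608961 | 0.5127 18 0.17102074798324432 | 0.5177 22 0.1700967985000279 | 0.5227 23 0.16976529654825234 | 0.5277 19 0.17049951852839856 | 0.5327 22 0.16994000080736543 | 0.5377 20 0.17052900611814803 | 0.5427 22 0.17008944870806625 | 0.5477 21 0.1702
[... 934 characters left out ...]
0.5129 35 0.16921785892090996 | 0.5179 31 0.1693752891020769 | 0.5229 32 0.1695444017651244 | 0.5279 39 0.16995621513489292 | 0.5329 32 0.17018853518864432 | 0.5379 34 0.17053539939560292 | 0.5429 32 0.16992730768635078 | 0.5479 34 0.16962879090065944 | 0.5529 33 0.1706467378710065 | 0.5579 33 0.16941494734037285 | 0.5629 50 0.17039703884182106 | 0.5679 76 0.173713405699643 | 0.5729 78 0.17410021459949204 | 0.5779 31 0.17240923706658468 | 0.5829 20 0.16942583047916632 | 0.5879 20 0.168483018635533 | 0.5929 17 0.17027109120394457 | 0.5979 19 0.16876278637416006 | 0.6029 20 0.16943359169257993 | 
[ 0.5167 -0.1729  0.3828] [3.1345 0.4908 1.7667] [-0.212   0.202   1.3926 -0.4557  1.3547 -0.3539]
```

View pics/k4.png

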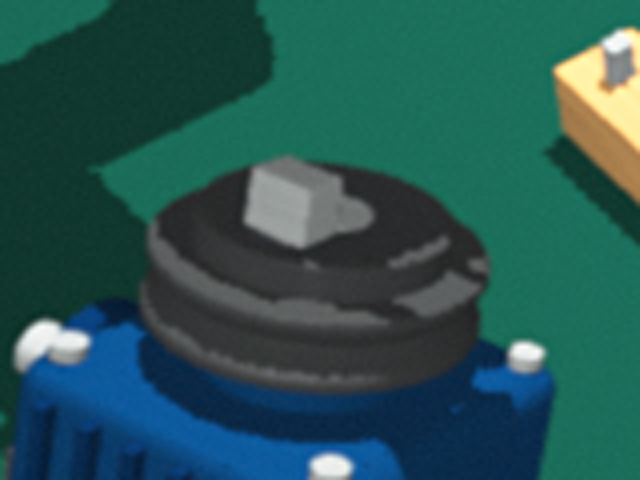

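The key's head sits flat on the hub face at crop (290, 200), with no gap visible. Next is the balancer.

```bash
cat >> h.py <<'E'
F=np.array([.5093,.3594,.170]);RV=Rtool([0,0,-1],np.arctan2(HY[1],HY[0]))
E
python3 - <<'E'
from h import *
chain([(F+[0,-.05,.13],RV)])
E
```

```text
xyz [ 0.61   0.117 -0.2  ] rxyz [8.400e-03 6.249e-01 5.000e-04] rows 11.7
```

>>> step_arm(steps=[{"x": 0.61,"y": 0.117,"z": -0.2,"rx": 0.008,"ry": 0.625,"rz": 0,"claw": -1},{"x": 0.61,"y": 0.117,"z": -0.2,"rx": 0.008,"ry": 0.625,"rz": 0,"claw": -1},{"x": 0.61,"y": 0.117,"z": -0.2,"rx": 0.008,"ry": 0.625,"rz": 0,"claw": -1},{"x": 0.61,"y": 0.117,"z": -0.2,"rx": 0.008,"ry": 0.625,"rz": 0,"claw": -1},{"x": 0.61,"y": 0.117,"z": -0.2,"rx": 0.008,"ry": 0.625,"rz": 0,"claw": -1},{"x": 0.61,"y": 0.117,"z": -0.2,"rx": 0.008,"ry": 0.625,"rz": 0,"claw": -1},{"x": 0.61,"y": 0.117,"z": -0.2,"rx": 0.008,"ry": 0.625,"rz": 0,"claw": -1},{"x": 0.61,"y": 0.117,"z": -0.2,"rx": 0.008,"ry": 0.625,"rz": 0,"claw": -1},{"x": 0.61,"y": 0.117,"z": -0.2,"rx": 0.008,"ry": 0.625,"rz": 0,"claw": -1},{"x": 0.61,"y": 0.117,"z": -0.2,"rx": 0.008,"ry": 0.625,"rz": 0,"claw": -1},{"x": 0.61,"y": 0.117,"z": -0.2,"rx": 0.008,"ry": 0.625,"rz": 0,"claw": -1},{"x": 0.61,"y": 0.117,"z": -0.2,"rx": 0.008,"ry": 0.625,"rz": 0,"claw": -1}])

```text
time: 13.25
tool_pos: [0.5086, 0.311, 0.2956]
tool_rot: [-3.135, -0.0, 1.767]
contact_force: [0.1, -1.1, -4.5]
opening: 0.0229
grip_force: 55.0
```

```bash
python3 - <<'E'
from h import *
print(robot.observe()['time'],robot.observe()['qpos']);chain([(F+[0,0,.105],RV)])
E
```

```text
13.25 [0.41930508 0.44236343 1.18191364 0.00177695 1.52384355 0.22286865]
xyz [0.0631 0.0136 0.0274] rxyz [-0.0086 -0.0004 -0.0011] rows 1.3
```

>>> step_arm(steps=[{"x": 0.03,"y": 0.007,"z": 0.01,"rx": -0.008,"ry": 0,"rz": 0,"claw": -1},{"x": 0.063,"y": 0.014,"z": 0.027,"rx": -0.008,"ry": 0,"rz": 0,"claw": -1},{"x": 0.063,"y": 0.014,"z": 0.027,"rx": -0.008,"ry": 0,"rz": 0,"claw": -1},{"x": 0.063,"y": 0.014,"z": 0.027,"rx": -0.008,"ry": 0,"rz": 0,"claw": -1},{"x": 0.063,"y": 0.014,"z": 0.027,"rx": -0.008,"ry": 0,"rz": 0,"claw": -1}])

```text
time: 13.67
tool_pos: [0.5105, 0.3562, 0.277]
tool_rot: [3.141, 0.001, 1.766]
contact_force: [-0.2, -0.1, -4.7]
opening: 0.023
grip_force: 55.0
```

```bash
cat > dm.py <<'E'
from h import *
from scipy.optimize import least_squares
np.set_printoptions(precision=4,suppress=True)
s=robot.observe();p=np.array(s['tool_pos']);print(s['time'],p,s['contact_force'],s['opening'],'rel F',p-F)
im,d=read_camera('scene');P=cloud('scene',d);cv2.imwrite('pics/s5.png',cv2.resize(im[60:230,270:470],(640,544),interpolation=cv2.INTER_CUBIC))
m=(np.hypot(P[...,0]-p[0],P[...,1]-p[1])<.02)&(P[...,2]>p[2]-.068)&(P[...,2]<p[2]-.02)
q=P[m]
for zl,zh in((.02,.044),(.044,.068)):
    k=(q[:,2]<p[2]-zl)&(q[:,2]>p[2]-zh)
    f=least_squares(lambda c:np.hypot(*(q[k,:2]-c).T)-.015,p[:2],loss='soft_l1',f_scale=.001);print('brass axis - tcp',f.x-p[:2],k.sum(),abs(f.fun).mean())
m=(np.hypot(P[...,0]-p[0],P[...,1]-p[1])<.03)&(P[...,2]<p[2]-.02)&(P[...,2]>p[2]-.1);print('brass low z rel',P[m][:,2].min()-p[2])
m=(np.hypot(P[...,0]-F[0],P[...,1]-F[1])<.045)&(P[...,2]>F[2]-.05)&(P[...,2]<F[2]+.003);print('tines',np.median(P[m][:,2]))
E
python3 dm.py
```

```text
13.6667 [0.5105 0.3562 0.277 ] [-0.1563 -0.1198 -4.7042] 0.023023261685031184 rel F [ 0.0012 -0.0032  0.107 ]
brass axis - tcp [-0.001 -0.001] 121 0.0010904713795763677
brass axis - tcp [-0.0009 -0.0009] 123 0.0011322912877543758
brass low z rel -0.06895686443590698
tines 0.17033339833172906
```

View pics/s5.png

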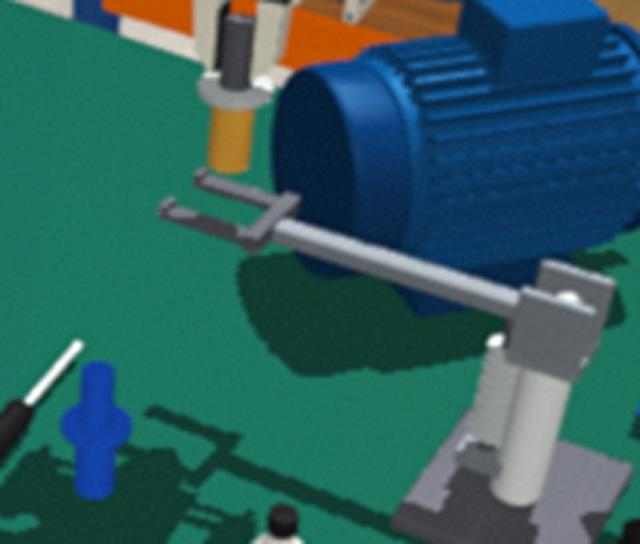

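The drift hangs straight at crop (230, 130), with its end just above the fork tines and centred on the gap. It needs about 1–2 mm more in +y.

>>> step_arm(steps=[{"x": 0.002,"y": 0,"z": 0.02,"rx": 0,"ry": 0,"rz": 0,"claw": -1},{"x": 0.002,"y": 0,"z": 0.04,"rx": 0,"ry": 0,"rz": 0,"claw": -1},{"x": 0.002,"y": 0,"z": 0.06,"rx": 0,"ry": 0,"rz": 0,"claw": -1},{"x": 0.002,"y": 0,"z": 0.08,"rx": 0,"ry": 0,"rz": 0,"claw": -1},{"x": 0.002,"y": 0,"z": 0.1,"rx": 0,"ry": 0,"rz": 0,"claw": -1},{"x": 0.002,"y": 0,"z": 0.11,"rx": 0,"ry": 0,"rz": 0,"claw": -1},{"x": 0.002,"y": 0,"z": 0.11,"rx": 0,"ry": 0,"rz": 0,"claw": -1},{"x": 0.002,"y": 0,"z": 0.11,"rx": 0,"ry": 0,"rz": 0,"claw": -1}])

```text
time: 14.38
tool_pos: [0.5108, 0.3582, 0.1968]
tool_rot: [3.138, -0.001, 1.766]
contact_force: [0.7, -0.7, -4.9]
opening: 0.0228
grip_force: 55.0
```

```bash
python3 dm.py
```

```text
14.3833 [0.5108 0.3582 0.1968] [ 0.7493 -0.6996 -4.8548] 0.022837175375858134 rel F [ 0.0015 -0.0012  0.0268]
brass axis - tcp [-0.001  -0.0013] 46 0.0014355928901117687
brass axis - tcp [-0.0008 -0.0006] 93 0.0012865330805678962
brass low z rel -0.07049133966812071
tines 0.16858095909723528
```

View pics/s5.png

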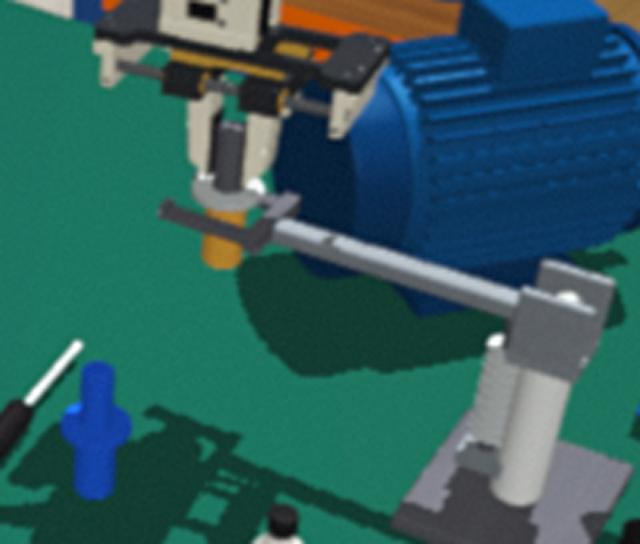

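>>> step_arm(steps=[{"x": 0,"y": 0,"z": 0.008,"rx": 0,"ry": 0,"rz": 0,"claw": -1},{"x": 0,"y": 0,"z": 0.014,"rx": 0,"ry": 0,"rz": 0,"claw": -1},{"x": 0,"y": 0,"z": 0.02,"rx": 0,"ry": 0,"rz": 0,"claw": -1},{"x": 0,"y": 0,"z": 0.025,"rx": 0,"ry": 0,"rz": 0,"claw": -1},{"x": 0,"y": 0,"z": 0.03,"rx": 0,"ry": 0,"rz": 0,"claw": -1},{"x": 0,"y": 0,"z": 0.034,"rx": 0,"ry": 0,"rz": 0,"claw": -1},{"x": 0,"y": 0,"z": 0.038,"rx": 0,"ry": 0,"rz": 0,"claw": -1},{"x": 0,"y": 0,"z": 0.04,"rx": 0,"ry": 0,"rz": 0,"claw": -1},{"x": 0,"y": 0,"z": 0.04,"rx": 0,"ry": 0,"rz": 0,"claw": -1},{"x": 0,"y": 0,"z": 0.04,"rx": 0,"ry": 0,"rz": 0,"claw": -1}])

```text
time: 15.27
tool_pos: [0.5106, 0.3591, 0.1666]
tool_rot: [3.138, -0.002, 1.767]
contact_force: [1.4, 1.4, 0.2]
opening: 0.0232
grip_force: 55.0
```

```bash
python3 dm.py
```

```text
15.2667 [0.5106 0.3591 0.1666] [1.3934 1.3655 0.1939] 0.023218163827522936 rel F [ 0.0013 -0.0003 -0.0034]
brass axis - tcp [-0.0004 -0.0014] 39 0.0010698456076251282
brass axis - tcp [-0.0008 -0.0008] 104 0.0011863541213842194
brass low z rel -0.07104388691113582
tines 0.1550845531723273
```

>>> step_arm(steps=[{"x": 0,"y": 0,"z": 0.001,"rx": 0,"ry": 0,"rz": 0,"claw": -1},{"x": 0,"y": 0,"z": 0.001,"rx": 0,"ry": 0,"rz": 0,"claw": -1},{"x": 0,"y": 0,"z": 0.001,"rx": 0,"ry": 0,"rz": 0,"claw": -1},{"x": 0,"y": 0,"z": 0.001,"rx": 0,"ry": 0,"rz": 0,"claw": -1},{"x": 0,"y": 0,"z": 0.001,"rx": 0,"ry": 0,"rz": 0,"claw": -1},{"x": 0,"y": 0,"z": 0.001,"rx": 0,"ry": 0,"rz": 0,"claw": -1}])

```text
time: 15.82
tool_pos: [0.5105, 0.359, 0.1657]
tool_rot: [3.138, -0.002, 1.767]
contact_force: [2.0, -0.2, 0.2]
opening: 0.0235
grip_force: 55.0
```

```bash
python3 dm.py;python3 - <<'E'
from h import *
f=[]
for i in range(5): read_camera('top'); f.append(robot.observe()['contact_force'])
print(np.round(f,2))
E
```

```text
15.8167 [0.5105 0.359  0.1657] [ 1.9677 -0.1607  0.2292] 0.023475343658121043 rel F [ 0.0012 -0.0004 -0.0043]
brass axis - tcp [-0.0003 -0.0005] 40 0.001115242038590945
brass axis - tcp [-0.001  -0.0005] 99 0.0009727786746833809
brass low z rel -0.07168742686623407
tines 0.15449722611393485
[[ 1.88  0.8  -1.39]
 [ 3.16  0.72 -0.23]
 [ 2.79  0.06 -0.94]
 [ 2.31  1.14 -0.82]
 [ 1.71  0.37 -0.84]]
```

>>> step_arm(squeeze=20, steps=[{"x": 0,"y": 0,"z": 0.002,"rx": 0,"ry": 0,"rz": 0,"claw": -1},{"x": 0,"y": 0,"z": 0.004,"rx": 0,"ry": 0,"rz": 0,"claw": -1},{"x": 0,"y": 0,"z": 0.004,"rx": 0,"ry": 0,"rz": 0,"claw": -1},{"x": 0,"y": 0,"z": 0.004,"rx": 0,"ry": 0,"rz": 0,"claw": -1},{"x": 0,"y": 0,"z": 0.004,"rx": 0,"ry": 0,"rz": 0,"claw": -1},{"x": 0,"y": 0,"z": 0.004,"rx": 0,"ry": 0,"rz": 0,"claw": -1},{"x": 0,"y": 0,"z": 0.004,"rx": 0,"ry": 0,"rz": 0,"claw": -1},{"x": 0,"y": 0,"z": 0.004,"rx": 0,"ry": 0,"rz": 0,"claw": -1}])

```text
time: 16.78
tool_pos: [0.5103, 0.359, 0.1626]
tool_rot: [3.138, -0.001, 1.767]
contact_force: [0.6, 0.3, 0.2]
opening: 0.0237
grip_force: 20.0
```

```bash
python3 dm.py;python3 - <<'E'
from h import *
f=[]
for i in range(5): read_camera('top'); f.append(robot.observe()['contact_force'])
print(np.round(f,2),robot.observe()['grip_force'],robot.observe()['time'])
E
```

```text
16.7833 [0.5103 0.359  0.1626] [0.6064 0.2778 0.2302] 0.023747205624933786 rel F [ 0.001  -0.0004 -0.0074]
brass axis - tcp [-0.0005 -0.0022] 35 0.0014768617638664188
brass axis - tcp [-0.0006 -0.0005] 101 0.001178046964787126
brass low z rel -0.0698768560699793
tines 0.15260968678298495
[[ 1.48  0.81 -0.49]
 [ 1.01  0.55 -0.63]
 [ 1.07  0.92 -0.14]
 [ 1.71  0.54 -0.88]
 [ 1.31  0.71 -0.45]] 19.995404183864594 17.0833
```

The load is now on the arm, with force near 0 and the fork sunk about 23 mm. I release slowly.

>>> step_arm(squeeze=3, steps=[{"x": 0,"y": 0,"z": 0.001,"rx": 0,"ry": 0,"rz": 0,"claw": -1},{"x": 0,"y": 0,"z": 0.001,"rx": 0,"ry": 0,"rz": 0,"claw": -1},{"x": 0,"y": 0,"z": 0.001,"rx": 0,"ry": 0,"rz": 0,"claw": -0.45},{"x": 0,"y": 0,"z": 0.001,"rx": 0,"ry": 0,"rz": 0,"claw": -0.4},{"x": 0,"y": 0,"z": 0.001,"rx": 0,"ry": 0,"rz": 0,"claw": -0.3},{"x": 0,"y": 0,"z": 0.001,"rx": 0,"ry": 0,"rz": 0,"claw": -0.2},{"x": 0,"y": 0,"z": 0.001,"rx": 0,"ry": 0,"rz": 0,"claw": 0},{"x": 0,"y": 0,"z": 0,"rx": 0,"ry": 0,"rz": 0,"claw": 0},{"x": 0,"y": 0,"z": 0,"rx": 0,"ry": 0,"rz": 0,"claw": 0}])

```text
time: 17.83
tool_pos: [0.5106, 0.359, 0.1629]
tool_rot: [3.138, -0.002, 1.767]
contact_force: [-0.5, -0.3, 0.2]
opening: 0.0452
grip_force: 0.0
```

```bash
python3 dm.py
```

```text
17.8333 [0.5106 0.359  0.1629] [-0.4652 -0.3143  0.2167] 0.0451568423238788 rel F [ 0.0013 -0.0004 -0.0071]
brass axis - tcp [ 0.0001 -0.0029] 19 0.0018162624244199678
brass axis - tcp [ 0.0034 -0.0002] 92 0.0010931265418900244
brass low z rel -0.07701449806171985
tines 0.1458019046852067
```

View pics/s5.png

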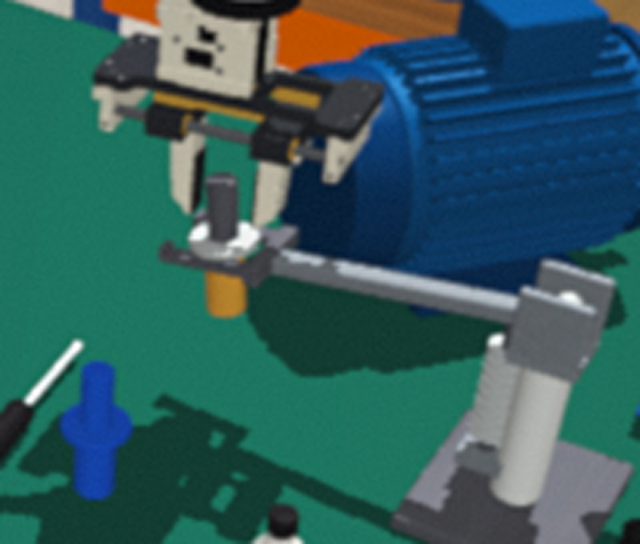

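The drift hangs in the fork at crop (222, 250), leaning a little with the arm, and the fingers are clear on both sides. I withdraw straight up.

>>> step_arm(steps=[{"x": 0,"y": 0,"z": -0.01,"rx": 0,"ry": 0,"rz": 0,"claw": 0.1},{"x": 0,"y": 0,"z": -0.03,"rx": 0,"ry": 0,"rz": 0,"claw": 0.1},{"x": 0,"y": 0,"z": -0.06,"rx": 0,"ry": 0,"rz": 0,"claw": 0.1},{"x": 0,"y": 0,"z": -0.1,"rx": 0,"ry": 0,"rz": 0,"claw": 0.1},{"x": 0,"y": 0,"z": -0.15,"rx": 0,"ry": 0,"rz": 0,"claw": 0.1},{"x": 0,"y": 0,"z": -0.2,"rx": 0,"ry": 0,"rz": 0,"claw": 0.1},{"x": 0,"y": 0,"z": -0.2,"rx": 0,"ry": 0,"rz": 0,"claw": 0.1},{"x": 0,"y": 0,"z": -0.2,"rx": 0,"ry": 0,"rz": 0,"claw": 0.1},{"x": 0,"y": 0,"z": -0.2,"rx": 0,"ry": 0,"rz": 0,"claw": 0.1},{"x": 0,"y": 0,"z": -0.2,"rx": 0,"ry": 0,"rz": 0,"claw": 0.1}])

```text
time: 18.72
tool_pos: [0.5095, 0.3584, 0.3112]
tool_rot: [3.141, -0.001, 1.767]
contact_force: [-0.3, 0.1, 0.2]
opening: 0.0509
grip_force: 0.0
```

```bash
python3 keym.py; python3 - <<'E'
from h import *
np.set_printoptions(precision=4,suppress=True)
from scipy.optimize import least_squares
for r in range(2):
    im,d=read_camera('scene');P=cloud('scene',d)
    near=np.hypot(P[...,0]-.511,P[...,1]-.358)<.035
    q=P[near&(P[...,2]>.163)&(P[...,2]<.19)]
    b=P[near&(P[...,2]>.09)&(P[...,2]<.135)]
    f=lambda q,r:least_squares(lambda c:np.hypot(*(q[:,:2]-c).T)-r,[.511,.358],loss='soft_l1',f_scale=.001).x
    g,bb=f(q,.012),f(b,.015);print('grip',g,q[:,2].mean(),'brass',bb,b[:,2].mean(),'tilt',np.linalg.norm(g-bb)/(q[:,2].mean()-b[:,2].mean()),'brass low',P[near&(P[...,2]>.05)&(P[...,2]<.13)][:,2].min())
    print('top z',P[near&(P[...,2]<.23)][:,2].max())
    import time
print(robot.observe()['time'])
E
```

```text
scene top h 0.024975996765012113 -> head h 0.0009759967650121125 xy [0.0045 0.0027 0.0238] [-0.0073 -0.0126  0.021 ] [0.0143 0.0161 0.0256] 138
top top h 0.02767685499755293 -> head h 0.0036768549975529294 xy [0.0004 0.0016 0.0253] [-0.0097 -0.0113  0.0237] [0.0099 0.016  0.029 ] 79
grip [0.5065 0.3577] 0.17694864914793837 brass [0.5147 0.3584] 0.10699950345489254 tilt 0.11669021614103794 brass low 0.08703243240724338
top z 0.19660139026298962
grip [0.5062 0.3576] 0.17615466941819272 brass [0.5145 0.3584] 0.10662195616905824 tilt 0.12013061289361568 brass low 0.08505770932419787
top z 0.19697577986593431
18.9167
```

>>> step_arm(steps=[{"x": 0,"y": 0,"z": -0.02,"rx": 0,"ry": 0,"rz": 0,"claw": 0.1},{"x": 0,"y": 0,"z": -0.02,"rx": 0,"ry": 0,"rz": 0,"claw": 0.1},{"x": 0,"y": 0,"z": -0.02,"rx": 0,"ry": 0,"rz": 0,"claw": 0.1},{"x": 0,"y": 0,"z": -0.02,"rx": 0,"ry": 0,"rz": 0,"claw": 0.1},{"x": 0,"y": 0,"z": -0.02,"rx": 0,"ry": 0,"rz": 0,"claw": 0.1},{"x": 0,"y": 0,"z": -0.02,"rx": 0,"ry": 0,"rz": 0,"claw": 0.1},{"x": 0,"y": 0,"z": -0.02,"rx": 0,"ry": 0,"rz": 0,"claw": 0.1},{"x": 0,"y": 0,"z": -0.02,"rx": 0,"ry": 0,"rz": 0,"claw": 0.1},{"x": 0,"y": 0,"z": -0.02,"rx": 0,"ry": 0,"rz": 0,"claw": 0.1},{"x": 0,"y": 0,"z": -0.02,"rx": 0,"ry": 0,"rz": 0,"claw": 0.1}])

```text
time: 19.75
tool_pos: [0.5099, 0.3586, 0.3276]
tool_rot: [3.138, -0.001, 1.767]
contact_force: [0.6, -0.4, -0.6]
opening: 0.0508
grip_force: 0.0
```

```bash
python3 -c "
from cell import robot
print(robot.hand_in())"
```

```text
the job is handed in; nothing more can be done
None
```

The job is handed in at about 20 s with no verdict returned: my last measurements put the key's head on the hub face (within camera error) and the drift hanging free in the fork, about 26 mm below the empty height and leaning about 0.12 rad.

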